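# Let an easel leg out to its next hole

## Robot

A 6-joint arm with a two-finger parallel gripper is mounted at the origin on the work surface. World frame = base frame: x ahead of the robot, y to its left, z up, the work surface at z = 0. Lengths are in m, angles in rad, forces in N, time in s.
With the tool pointing down it reaches from about 0.3 to 0.775 m from the base axis. Payload 14.6 kg.
Tool frame: the origin (TCP) lies midway between the tips of the shut fingers; the grasp point (between the pads) lies 19 mm behind it (ctrl.hold_point_z is the distance from the TCP to the grasp point, in m); z points along the fingers, x is the direction in which the jaws open and shut, and the axes are right-handed (so a half turn about z gives the same grasp; the last joint's range is limited). The gripper opens to 94 mm and grips with 3 to 60 N. Pads are 16 mm wide; open, the fingers measure 119 mm over their backs; the gripper's body (75 mm by 177 mm) begins 78 mm behind the grasp point.
Start: joints at [1.099, 0.3, 1.521, -0, 1.321, -0.067], TCP at [0.217, 0.506, 0.205] pointing down, gripper open.
Joint ranges: [-3.03, 3.03], [-0.79, 2.21], [0.23, 2.52], [-1.04, 4.18], [0, 3.07], [-2.55, 2.55]. Speed limits (rad/s): [2.22, 2.22, 2.57, 3.14, 3.14, 3.14].

## Interface

Orientations are given as [roll, pitch, yaw] about the fixed x, y, z axes, in that order (R = Rz(yaw) Ry(pitch) Rx(roll)).
In Python, from station import ctrl, viewer, ticket, nets gives the robot as it stands.
- The arm moves only by the tool carry_out, never from a script. Its argument "commands" is one flat list of numbers, 7 for each row, row after row: the closure, from -1 (fully open) to 1 (shut), so that 0 is half open, then the shift along the world's x, y, z in cm, then the turn, a rotation vector about the world's x, y, z in rad. In form: [gripper, tx, ty, tz, ax, ay, az, gripper, tx, ty, tz, ax, ay, az, ...]. A call has 1 to 12 rows; each row is the pose to reach, as a shift and turn from the pose measured when the call began; what a row does not reach only later rows make up. A row lasts 1/12 s, in which the tool goes at most 41.7 mm and 7.16 degrees, less where a joint would pass 70% of its speed; a pose out of reach is approached as far as the arm can. A call with a gripper value outside its range is refused whole. The fingers move at their own pace and stop on an object; "force" is the grip in N (left out, the last holds). Time passes only in rows, so rows that repeat a pose let the fingers close. It gives the time, the measured TCP pose, the force and the opening at its end, in the units of the state.
- ctrl.get_obs(): the state, without advancing time (a new reading comes with each control period).
- viewer.camera(name): name is "side" or "top" or "wrist"; returns (picture, depth): 384x512x3 uint8, blue, green, red; 384x512 float32, m along the optical axis (not along the pixel's ray), 0 where there is no reading.
- viewer.camera_info(name): a dict with "fx", "fy", "cx", "cy" (pixels), "R" (3x3) and "t" (3): a world point X has camera coordinates R X + t. Camera axes: x right, y down, z forward; pixel columns grow to the right and rows downward; lengths in m; the calibration is good to about 2 mm. A picture is of the moment at which its call begins: read the wrist's pose just before it. camera_info takes no time and is no camera call; for the wrist camera it gives the pose at the moment of the call.
- ticket.hand_in(): hands the job in, once; it reports no verdict.
Trained networks look in the newest picture that a camera, given by its name, has taken for a name from the list of things; names that differ only in an ending like _2 or _b are one class to them, and where a whole thing is asked for, a point or a joint stands for the part that bears it (a point fixed in the world has none). Each returns a list of dicts, best first, with "confidence" (0 to 1); they miss things now and then, are a little off and sometimes report something else, mostly with a low value. They report only what shows in the picture. A call takes as long as a camera call.
- nets.silhouettes(camera, thing): "region" (384x512 bool, what is visible of it) and "extent" ([left, top, right, bottom] in pixels, round what is visible of it).
The state is a dict: "time_s": time; "qpos": joint angles; "joint_vel": joint speeds; "tau": joint torques, N m; "ee_pos": TCP position; "eef_rot": TCP orientation; "force": force on the tool from outside, world axes, zero at the start; "moment": the same for the moment, N m; "grip_width": finger opening in m.
Only numpy, scipy, OpenCV 4.12 (cv2) and the standard library are available. Lean on these libraries where they do the work, as an engineer would, in place of code of your own. Each camera call takes 0.05 s, during which the arm holds its last target. There are 200 camera calls.

## Task

The aluminium tabletop easel lies on its board to have its legs set: two of its three legs are already let out, the one nearest the robot is still one hole short. Press that leg's spring button in, draw its foot outward while the button is held down, and keep drawing until the button pops fully out through the next hole, then let go. Be gentle, as the thin tubes dent and the button bends if they are pressed or pulled hard (stay under 25 N), and leave everything else on the table where it is.

Things in the scene. Friction and masses are not known exactly. Their poses are not given: they have to be found in the camera images.
- easel: Tabletop easel lying flat on a plywood board; heavy, does not shift. Black head and mast lie to -y; three square-tube legs fan out towards +y. The leg to set is nearest the robot; the other two, already out, end 85 and 180 mm to its far side. Origin: on the board (9 to 17 mm above the table, varies) below the button's start. x axis: along this leg, level, out to its foot; y square to it; z up.
- pivot (a point): Where the leg's fixed outer tube turns in the head, on the tube's axis, 240 mm inward of the button's start, 24.5 mm above the board; axes as the easel's. The tube is 25 x 25 mm, wall 1.5 mm, ends 42 mm outward of the button's start. Its tight pivot holds it level or with the foot raised (0 to 2.6 degrees, unknown): at the button its top face is 37 to 48 mm above the board: feel for it.
- foot_spot (a point): On the board below the centre of the leg's black rubber foot at the start (leg level); x axis outward. The foot is a disc 48 mm across, 20 mm thick, square to the leg, on the 18 mm square inner tube. Its flat inner face is 72 mm outward of the button, its rim 11 mm higher than the outer tube's top: one finger can press the button from above while the back of the other bears outward on that face.
- leg_tube (a joint): How far the inner tube with foot and button is drawn out along the leg, m: about 0 at the start, 0.030 with the button in the next hole (the last, 12 mm inward of the tube's mouth), stop at 0.037. Holes are 11.5 mm round, in the tube's top; the button has 0.75 mm play in them and locks the leg. Sliding friction 1.5 N, 2 to 3 N with the button rubbing inside.
- snap_button (a joint): How far the steel button is pressed in, m: 0 out (dome 10 mm across standing 6 mm over the tube's top), 0.006 flush with the tube's top, where a finger wider than the hole stops, 0.0075 hidden under the wall. 2.5 N start it, 5 N hold it flush; 2.5 mm short of that it still locks. Flush, and the foot drawn with 7 to 12 N, it ducks under, stays hidden, and springs out at the next hole.
- tape_roll: bystander: roll of paper tape lying flat, outside 100 mm, 24 mm high; origin at the centre of its underside
- brush: bystander: wooden paint brush lying flat, 240 mm long; origin at the centre of its underside
- palette_knife: bystander: palette knife lying flat, 220 mm long; origin at the centre of its underside
- gesso_can: bystander: round can, 80 mm across, 60 mm high; origin at the centre of its underside
- medium_jar: bystander: round jar, 60 mm across, 70 mm high; origin at the centre of its underside
- sanding_block: bystander: cork sanding block, 70 x 40 x 28 mm; origin at the centre of its underside
- rinse_cup: bystander: glass cup, 72 mm across, 85 mm high; origin at the centre of its underside

How it is judged:
On the way, in this order (a step that is already met when the one before it is completed fails the run):
1. the button is pressed in and the leg has been drawn off its first hole, the button hidden under the tube wall (value of joint snap_button above 0.0065 m and value of joint leg_tube between 0.008 and 0.024 m), for 0.05 s.
2. the button has popped out through the next hole (value of joint leg_tube between 0.028 and 0.032 m and value of joint snap_button below 0.0015 m), for 0.2 s.
At the end, for the whole second after the job is handed in: The leg is drawn out to 30 mm, within 2 mm, at rest, and its button stands fully out of the next hole (pressed in by less than 1.5 mm) (all of step 2 and velocity of joint leg_tube between -0.005 and 0.005 m/s); the robot touches nothing.
It fails at once if a finger presses or pulls on the easel (tubes, foot or button) with more than 25 N (contact force between the fingers and easel above 25 N).
It fails at once if a bystander is moved more than 20 mm (distance of any of tape_roll, brush, palette_knife, gesso_can, medium_jar, sanding_block, rinse_cup from where it was at the start of the episode above 0.02 m).
It also fails if it takes over 40 s, if anything falls off the work surface, if the arm or the gripper's body presses on something with over 40 N, if the wrist force passes 120 N, or if a joint passes its speed limit or range.

## Working session

There is one attempt and no reset: what is moved stays moved. The work goes in short steps, Python scripts to look and compute and a tool call to move; the robot and the scene stay as the last step left them, time stands still between calls to the robot, and variables do not carry over. Pictures are saved under pics/ and viewed, about 8 in all and at most 12, crops included, and the job is handed in when it is done.

Besides the shell and the picture viewer there is one more tool, called by a JSON object that holds its "op" and its "data", one argument or row to a line. carry_out: Moves the arm, as the interface text tells. Its arguments: {"type":"object","properties":{"commands":{"type":"array","items":{"type":"number"}},"force":{"type":"number"}},"required":["commands"]}

```bash
ls; mkdir -p pics; cat > h.py <<'E'
import numpy as np, cv2
from station import ctrl, viewer, ticket, nets
def world(name, pic_depth, px, info=None):
    i=info or viewer.camera_info(name); R=np.array(i["R"]); t=np.array(i["t"])
    px=np.atleast_2d(px).astype(int); d=pic_depth[px[:,1],px[:,0]]
    c=np.c_[(px[:,0]-i["cx"])/i["fx"]*d,(px[:,1]-i["cy"])/i["fy"]*d,d]
    return (c-t)@R
E
python3 - <<'E'
from h import *
o=ctrl.get_obs(); print(o["time_s"],o["ee_pos"],o["eef_rot"],o["force"],o["grip_width"])
a,da=viewer.camera("top"); b,db=viewer.camera("side"); 
np.save("dtop.npy",da);np.save("dside.npy",db)
cv2.imwrite("pics/top.png",a);cv2.imwrite("pics/side.png",b)
for n in("top","side"):
  for th in ("easel","foot_spot","snap_button","leg_tube"):
    for r in nets.silhouettes(n,th)[:2]: print(n,th,round(r["confidence"],2),r["extent"])
E
```

```text
pics
0.0 [0.21648877 0.50530462 0.20486805] [-3.14152453e+00  1.18930216e-03  1.16596154e+00] [-0.30452691 -0.00478613 -0.67050863] 0.09414038533410643
top easel 0.88 [180.6, 100.4, 507.8, 312.6]
top foot_spot 0.93 [185.5, 100.5, 512.0, 313.3]
top leg_tube 0.6 [283.2, 195.9, 326.0, 221.8]
side easel 0.72 [165.9, 171.3, 488.1, 380.1]
side foot_spot 0.79 [163.7, 170.0, 489.1, 381.9]
side foot_spot 0.33 [245.2, 276.2, 281.1, 331.3]
side leg_tube 0.67 [163.7, 172.9, 487.9, 382.8]
side leg_tube 0.62 [260.4, 205.9, 291.0, 229.7]
```

View pics/top.png

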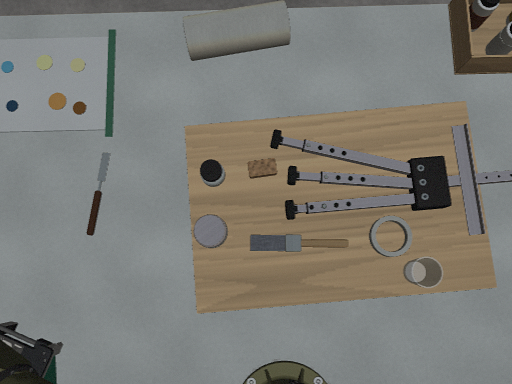

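View pics/side.png

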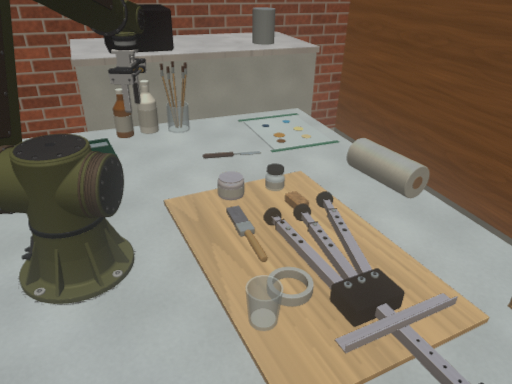

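The top view shows the robot at the bottom, with +x up and +y left. The leg to set runs from the foot at (290,209) to the head at (415,200), and its button is near (323,207). The brush at (300,243) and the tape at (390,236) lie on the robot's side of the leg.

```bash
python3 - <<'E'
from h import *
a=cv2.imread("pics/top.png");d=np.load("dtop.npy")
cv2.imwrite("pics/crop1.png",cv2.resize(a[185:230,275:425],None,fx=5,fy=5,interpolation=cv2.INTER_CUBIC))
i=viewer.camera_info("top");print(i["fx"],np.round(i["t"],3))
g=np.mgrid[190:225,283:425];p=np.c_[g[1].ravel(),g[0].ravel()]
w=world("top",d,p,i)
print("px mm/pix",np.round(np.diff(world("top",d,[[300,260],[301,260]],i),axis=0)*1000,2))
W=w.reshape(35,142,3)
for c in (285,287,290,293,296,300,310,320,323,330,340,370,400):
  col=W[:,c-283]; m=col[:,2]>0.03
  print(c,m.sum(),np.round(col[m].mean(0),4) if m.any() else "",np.round(col[m][:,2].max() if m.any() else 0,4), "board",np.round(np.median(col[~m][:,2]),4))
E
```

```text
456.37679340205904 [0.081 0.522 1.083]
px mm/pix [[-0.05 -2.39  0.64]]
285 5 [ 0.4983 -0.0136  0.0387] 0.0433 board 0.0154
287 19 [ 0.4834 -0.0169  0.0585] 0.0662 board 0.0163
290 20 [ 0.4819 -0.024   0.0593] 0.0671 board 0.0155
293 19 [ 0.4828 -0.0311  0.0611] 0.0692 board 0.0151
296 9 [ 0.484  -0.0392  0.05  ] 0.0535 board 0.0148
300 8 [ 0.485  -0.0489  0.0507] 0.0567 board 0.0162
310 12 [ 0.4867 -0.073   0.0525] 0.0575 board 0.0163
320 12 [ 0.4886 -0.0972  0.0526] 0.0569 board 0.0159
323 13 [ 0.4678 -0.0803  0.2228] 1.1518 board 0.0145
330 11 [ 0.4894 -0.1214  0.0522] 0.0574 board 0.0155
340 11 [ 0.4914 -0.1456  0.0523] 0.0583 board 0.0153
370 11 [ 0.4973 -0.2184  0.052 ] 0.0576 board 0.0154
400 19 [ 0.4834 -0.2917  0.0454] 0.0559 board 0.0167
```

View pics/crop1.png

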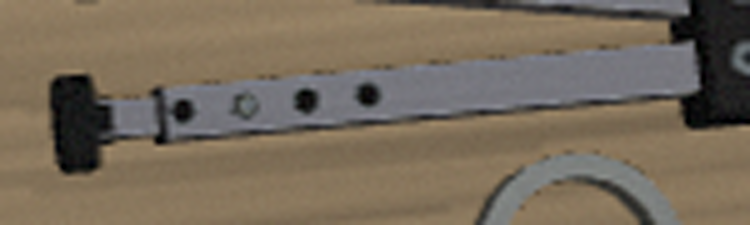

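The button is at about pixel (324,206), world (0.489, −0.107). The next hole is at (312,207) and the foot's inner face is near column 295. I'll move above it, with the jaws along the leg, and look with the wrist camera.

{"op": "carry_out", "data": {
  "commands": [-0.13,13.5,-29,1,0,0,0.24,-0.13,27,-57.9,0,0,0,0.478,-0.13,27,-57.9,0,0,0,0.478,-0.13,27,-57.9,0,0,0,0.478,-0.13,27,-57.9,0,0,0,0.478,-0.13,27,-57.9,0,0,0,0.478,-0.13,27,-57.9,0,0,0,0.478,-0.13,27,-57.9,0,0,0,0.478,-0.13,27,-57.9,0,0,0,0.478,-0.13,27,-57.9,0,0,0,0.478,-0.13,27,-57.9,0,0,0,0.478,-0.13,27,-57.9,0,0,0,0.478],
  "force": 30
}}

```text
time_s: 1.5
ee_pos: [0.4238, 0.0603, 0.2061]
eef_rot: [3.141, 0.0, 1.644]
force: [1.3, 1.0, 0.4]
grip_width: 0.0531
```

{"op": "carry_out", "data": {
  "commands": [-0.13,3,-6.7,0,0,0,0,-0.13,6.3,-13.5,0,0,0,0,-0.13,6.3,-13.5,0,0,0,0,-0.13,6.3,-13.5,0,0,0,0,-0.13,6.3,-13.5,0,0,0,0,-0.13,6.3,-13.5,0,0,0,0,-0.13,6.3,-13.5,0,0,0,0,-0.13,6.3,-13.5,0,0,0,0,-0.13,6.3,-13.5,0,0,0,0]
}}

```text
time_s: 2.25
ee_pos: [0.4867, -0.0737, 0.2064]
eef_rot: [3.14, 0.0, 1.645]
force: [-0.3, -0.5, 0.2]
grip_width: 0.0531
```

```bash
python3 - <<'E'
from h import *
o=ctrl.get_obs(); print(o["time_s"],o["ee_pos"],o["eef_rot"],o["force"],o["grip_width"],o["joint_vel"].round(3) if hasattr(o["joint_vel"],"round") else o["joint_vel"])
i=viewer.camera_info("wrist"); a,d=viewer.camera("wrist")
np.savez("w1.npz",d=d,**{k:np.array(v) for k,v in i.items()})
cv2.imwrite("pics/w1.png",a)
print(i)
E
```

```text
2.25 [ 0.48666907 -0.07374741  0.20638076] [3.14028538e+00 8.23844954e-05 1.64541706e+00] [-0.3045134  -0.4747546   0.19897491] 0.05310174947755533 [-0.002  0.003 -0.003  0.001 -0.001 -0.003]
{'fx': 311.55611262259845, 'fy': 311.55611262259845, 'cx': 250.491003394456, 'cy': 194.10417757299751, 'R': array([[-7.43317003e-02,  9.97233571e-01,  5.66290180e-05],
       [ 9.69616692e-01,  7.22599243e-02,  2.33713444e-01],
       [ 2.33062800e-01,  1.74272261e-02, -9.72305519e-01]]), 't': array([ 0.10994456, -0.49218048,  0.27858934])}
```

View pics/w1.png

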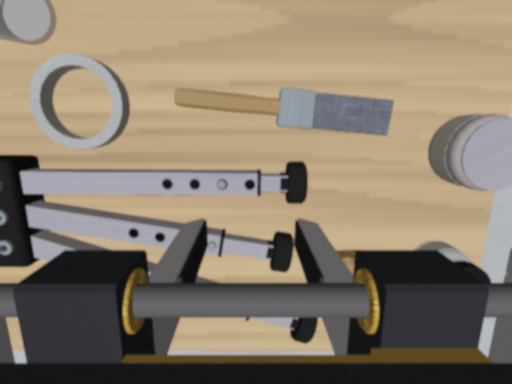

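In the wrist view the button is at (222,184), the next hole at (250,184), the tube's mouth at column 259 and the foot's inner face near column 287. Next I'll fit the tube's top.

```bash
python3 - <<'E'
from h import *
z=np.load("w1.npz");d=z["d"];i={k:z[k] for k in("fx","fy","cx","cy","R","t")}
g=np.mgrid[150:215,20:320];p=np.c_[g[1].ravel(),g[0].ravel()];W=world("wrist",d,p,i).reshape(65,300,3)
a=cv2.imread("pics/w1.png")
print("board",np.median(W[0:10,100:250,2]),np.median(W[0:10,200:300,2]))
# tube top : central rows along the tube
pts=[];C=[]
for c in list(range(40,160,5))+list(range(200,212,3))+list(range(232,242,3)):
  col=W[:,c-20]; zz=col[:,2]; m=(np.arange(65)+150>165)&(np.arange(65)+150<198)
  k=np.where(m&(zz>np.median(zz[m&(zz>0.04)])-0.004)&(zz<0.08))[0]
  pts+= [col[k].mean(0)]; C.append((c,k.min()+150,k.max()+150))
pts=np.array(pts); print(C[::6]); 
f=np.polyfit(pts[:,1],pts[:,2],1);h=np.polyfit(pts[:,1],pts[:,0],1)
print("z fit",f,"res",np.std(pts[:,2]-np.polyval(f,pts[:,1])),"x fit",h)
print(np.round(pts[::4],4))
for n,q in(("button",(222,184)),("hole",(250,184)),("h2",(195,184))):
  # ray meet plane z = f
  for zt in (np.polyval(f,-0.105),):
    R,t=i["R"],i["t"]; r=R.T@np.array([(q[0]-i["cx"])/i["fx"],(q[1]-i["cy"])/i["fy"],1]);o=-R.T@t
    print(n,np.round(o+r*(zt-o[2])/r[2],4))
fr=W[:,275-20:312-20]; 
m=fr[...,2]>0.052
print("foot cols",[(c+275,int(m[:,c].sum()),np.round(fr[:,c][m[:,c]].mean(0),3).tolist(),round(float(fr[:,c][m[:,c]][:,2].max()),4)) for c in range(0,37,2) if m[:,c].any()])
E
```

```text
board 0.014725590921586186 0.014697196399214829
[(40, np.int64(172), np.int64(193)), (70, np.int64(172), np.int64(194)), (100, np.int64(172), np.int64(194)), (130, np.int64(172), np.int64(194)), (200, np.int64(173), np.int64(195)), (238, np.int64(173), np.int64(195))]
z fit [0.00466554 0.05317797] res 0.00014837025745475225 x fit [-0.0685351  0.4840429]
[[ 0.5047 -0.3035  0.0516]
 [ 0.5033 -0.2816  0.0518]
 [ 0.5019 -0.2596  0.0522]
 [ 0.5003 -0.2379  0.0519]
 [ 0.4985 -0.216   0.0521]
 [ 0.497  -0.1942  0.0521]
 [ 0.4931 -0.1287  0.0528]
 [ 0.4905 -0.0939  0.0528]]
button [ 0.4913 -0.1048  0.0527]
hole [ 0.4891 -0.0743  0.0527]
h2 [ 0.4935 -0.1342  0.0527]
foot cols [(277, 1, [0.483, -0.045, 0.052], 0.0521), (279, 2, [0.42, -0.079, 0.386], 0.3859), (281, 3, [0.488, -0.04, 0.052], 0.0531), (283, 5, [0.475, -0.046, 0.119], 0.3859), (285, 2, [0.454, -0.058, 0.22], 0.3859), (287, 7, [0.488, -0.034, 0.053], 0.0534), (289, 36, [0.485, -0.033, 0.06], 0.0635), (291, 37, [0.484, -0.031, 0.061], 0.0655), (293, 37, [0.484, -0.029, 0.061], 0.066), (295, 37, [0.484, -0.027, 0.061], 0.0653), (297, 38, [0.484, -0.025, 0.061], 0.065), (299, 37, [0.484, -0.022, 0.061], 0.0658), (301, 38, [0.484, -0.02, 0.061], 0.0651), (303, 36, [0.484, -0.018, 0.061], 0.0653), (305, 33, [0.483, -0.016, 0.061], 0.065), (307, 18, [0.48, -0.014, 0.061], 0.0629)]
```

Leg direction is (−0.068, 0.998). The tube's top at the button is z≈0.0527, almost level, and the board is at 0.0147. I'll descend to just above the dome.

{"op": "carry_out", "data": {
  "commands": [-0.085,0.24,0.03,-3,0,0,-0.006,-0.085,0.24,0.03,-6.5,0,0,-0.006,-0.085,0.24,0.03,-10,0,0,-0.006,-0.085,0.24,0.03,-12.5,0,0,-0.006,-0.085,0.24,0.03,-13.7,0,0,-0.006,-0.085,0.24,0.03,-14,0,0,-0.006,-0.085,0.24,0.03,-14,0,0,-0.006,-0.085,0.24,0.03,-14,0,0,-0.006]
}}

```text
time_s: 2.97
ee_pos: [0.4896, -0.0734, 0.0674]
eef_rot: [3.139, 0.001, 1.64]
force: [-0.0, -0.1, 0.3]
grip_width: 0.0509
```

```bash
python3 - <<'E'
from h import *
o=ctrl.get_obs(); print(o["time_s"],o["ee_pos"],o["eef_rot"],o["force"],o["grip_width"])
a,d=viewer.camera("wrist");b,_=viewer.camera("side")
cv2.imwrite("pics/w2.png",np.vstack([a[60:384],cv2.resize(b[170:270,200:360],(512,320))])[:600] if 0 else a)
cv2.imwrite("pics/s2.png",cv2.resize(b[190:270,240:360],(720,480),interpolation=cv2.INTER_CUBIC))
E
```

```text
2.9667 [ 0.48962629 -0.07341789  0.06739522] [3.13899035e+00 5.40345944e-04 1.63976738e+00] [-0.0174673  -0.07405907  0.29060312] 0.050896780504013986
```

View pics/w2.png

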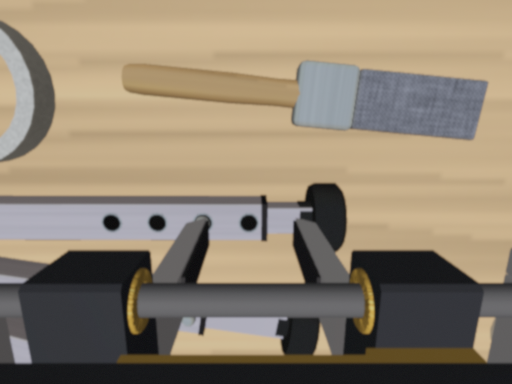

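The left finger is over the button at (203,220), and the right finger is just inboard of the foot at (307–345, 215). Now creep down.

{"op": "carry_out", "data": {
  "commands": [-0.085,-0.04,0,-0.1,0,0,0,-0.085,-0.04,0,-0.2,0,0,0,-0.085,-0.04,0,-0.3,0,0,0,-0.085,-0.04,0,-0.4,0,0,0,-0.085,-0.04,0,-0.45,0,0,0]
}}

```text
time_s: 3.48
ee_pos: [0.4893, -0.0736, 0.063]
eef_rot: [3.138, 0.001, 1.64]
force: [-0.2, 0.6, 0.5]
grip_width: 0.0509
```

{"op": "carry_out", "data": {
  "commands": [-0.085,0,0,-0.05,0,0,0,-0.085,0,0,-0.1,0,0,0,-0.085,0,0,-0.15,0,0,0]
}}

```text
time_s: 3.73
ee_pos: [0.4893, -0.0736, 0.0615]
eef_rot: [3.138, 0.001, 1.64]
force: [0.2, 0.3, -0.6]
grip_width: 0.0508
```

{"op": "carry_out", "data": {
  "commands": [-0.085,0,0,-0.05,0,0,0,-0.085,0,0,-0.1,0,0,0,-0.085,0,0,-0.15,0,0,0]
}}

```text
time_s: 3.98
ee_pos: [0.4893, -0.0736, 0.0599]
eef_rot: [3.138, 0.001, 1.64]
force: [0.2, -0.6, 0.2]
grip_width: 0.0509
```

{"op": "carry_out", "data": {
  "commands": [-0.085,0,0,-0.05,0,0,0,-0.085,0,0,-0.1,0,0,0,-0.085,0,0,-0.15,0,0,0]
}}

```text
time_s: 4.23
ee_pos: [0.4893, -0.0736, 0.0584]
eef_rot: [3.138, 0.001, 1.64]
force: [0.8, 0.2, 0.2]
grip_width: 0.051
```

{"op": "carry_out", "data": {
  "commands": [-0.085,0,0,-0.05,0,0,0,-0.085,0,0,-0.1,0,0,0,-0.085,0,0,-0.15,0,0,0]
}}

```text
time_s: 4.48
ee_pos: [0.4893, -0.0736, 0.0568]
eef_rot: [3.138, 0.001, 1.64]
force: [-0.3, -0.6, 0.5]
grip_width: 0.0511
```

{"op": "carry_out", "data": {
  "commands": [-0.085,0,0,-0.05,0,0,0,-0.085,0,0,-0.1,0,0,0,-0.085,0,0,-0.15,0,0,0]
}}

```text
time_s: 4.73
ee_pos: [0.4894, -0.0735, 0.0554]
eef_rot: [3.138, 0.001, 1.64]
force: [-0.7, 0.5, 3.8]
grip_width: 0.051
```

{"op": "carry_out", "data": {
  "commands": [-0.085,0,0,-0.05,0,0,0,-0.085,0,0,-0.1,0,0,0,-0.085,0,0,-0.15,0,0,0]
}}

```text
time_s: 4.98
ee_pos: [0.4894, -0.0735, 0.0539]
eef_rot: [3.138, 0.001, 1.639]
force: [-0.6, 1.3, 3.0]
grip_width: 0.0511
```

{"op": "carry_out", "data": {
  "commands": [-0.085,0,0,-0.05,0,0,0,-0.085,0,0,-0.1,0,0,0,-0.085,0,0,-0.15,0,0,0]
}}

```text
time_s: 5.23
ee_pos: [0.4895, -0.0735, 0.0525]
eef_rot: [3.138, 0.001, 1.64]
force: [-1.7, 1.4, 8.5]
grip_width: 0.0511
```

{"op": "carry_out", "data": {
  "commands": [-0.085,0,0,-0.04,0,0,0,-0.085,0,0,-0.07,0,0,0]
}}

```text
time_s: 5.4
ee_pos: [0.4896, -0.0735, 0.0523]
eef_rot: [3.138, 0.001, 1.64]
force: [-6.3, 2.8, 14.8]
grip_width: 0.0508
```

The stop at z≈0.052 agrees with the tube's top, but the dome was met about 2 mm late and there is a side force in x. I'll check where the finger sits.

```bash
python3 - <<'E'
from h import *
o=ctrl.get_obs(); print(o["time_s"],o["ee_pos"],o["eef_rot"],o["force"],o["moment"],o["grip_width"])
i=viewer.camera_info("wrist"); a,d=viewer.camera("wrist")
np.savez("w3.npz",d=d,**{k:np.array(v) for k,v in i.items()})
R,t=np.array(i["R"]),np.array(i["t"])
def proj(X): c=R@X+t; return np.round([c[0]/c[2]*i["fx"]+i["cx"],c[1]/c[2]*i["fy"]+i["cy"]],1)
p=np.array(o["ee_pos"]); u=np.array([-0.0684,0.9977,0]); v=np.array([0.9977,0.0684,0])
for s in(-38,-25.5,25.5,38):
  for l in(-8,0,8): print(s,l,proj(p+u*s/1e3+v*l/1e3))
print("cam",-R.T@t)
b,e=viewer.camera("side"); 
c=cv2.resize(a[170:290,120:380],None,fx=3,fy=3,interpolation=cv2.INTER_CUBIC)
cv2.imwrite("pics/w3.png",c[:360])
E
```

```text
5.4 [ 0.48961491 -0.07351529  0.05228817] [3.13764593e+00 8.53648406e-04 1.63961224e+00] [-6.25423839  2.83064801 14.7526056 ] [ 0.20249881  1.01534877 -0.12235132] 0.05079048205586257
-38 -8 [187.9 218.6]
-38 0 [188.6 231.1]
-38 8 [189.2 243.4]
-25.5 -8 [208.6 218.6]
-25.5 0 [209.  231.1]
-25.5 8 [209.5 243.4]
25.5 -8 [293.1 218.6]
25.5 0 [292.6 231.1]
25.5 8 [292.2 243.4]
38 -8 [313.8 218.7]
38 0 [313.1 231.1]
38 8 [312.5 243.4]
cam [ 0.42291236 -0.07819069  0.23163928]
```

View pics/w3.png

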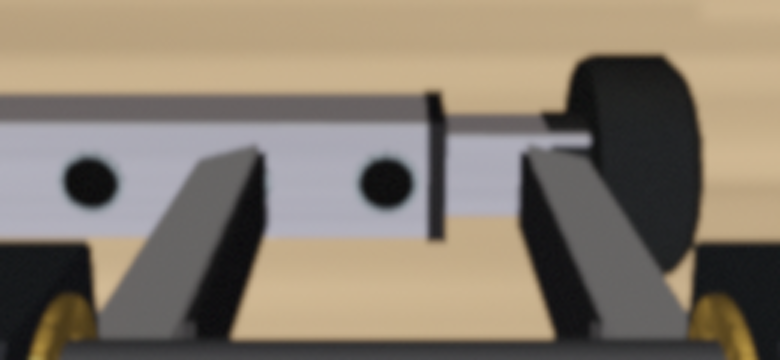

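The tip is centred over the button: it covers crop columns 200–260, the hole spacing puts the button there, and the rows match too. The outer finger sits just at the foot's face at about (590,140). I'll start drawing outward in small steps while keeping the press.

{"op": "carry_out", "data": {
  "commands": [-0.085,-0.03,0.05,-0.04,0,0,0,-0.085,-0.04,0.1,-0.04,0,0,0]
}}

```text
time_s: 5.67
ee_pos: [0.4897, -0.0728, 0.0525]
eef_rot: [3.136, 0.002, 1.64]
force: [-2.1, -1.7, 7.3]
grip_width: 0.0508
```

{"op": "carry_out", "data": {
  "commands": [-0.085,-0.01,0.05,-0.04,0,0,0,-0.085,-0.02,0.1,-0.04,0,0,0]
}}

```text
time_s: 5.83
ee_pos: [0.4899, -0.072, 0.0524]
eef_rot: [3.135, 0.002, 1.64]
force: [-1.8, -0.3, 6.8]
grip_width: 0.0513
```

{"op": "carry_out", "data": {
  "commands": [-0.085,-0.03,0.04,-0.04,0.006,0,0,-0.085,-0.04,0.08,-0.05,0.006,0,0]
}}

```text
time_s: 6.0
ee_pos: [0.4901, -0.0717, 0.0526]
eef_rot: [3.133, -0.003, 1.64]
force: [-0.5, -1.3, 9.2]
grip_width: 0.0508
```

{"op": "carry_out", "data": {
  "commands": [-0.085,-0.03,0.04,-0.04,0.002,0,0,-0.085,-0.03,0.08,-0.05,0.002,0,0]
}}

```text
time_s: 6.17
ee_pos: [0.4903, -0.0714, 0.0526]
eef_rot: [3.132, -0.004, 1.64]
force: [-2.3, -2.3, 8.0]
grip_width: 0.0514
```

{"op": "carry_out", "data": {
  "commands": [-0.085,-0.08,0.04,-0.06,0,0.005,0,-0.085,-0.14,0.07,-0.08,0,0.01,0,-0.085,-0.14,0.08,-0.08,0,0.01,0]
}}

```text
time_s: 6.42
ee_pos: [0.49, -0.0713, 0.0526]
eef_rot: [3.139, -0.003, 1.64]
force: [0.3, -3.3, 8.4]
grip_width: 0.051
```

{"op": "carry_out", "data": {
  "commands": [-0.085,-0.03,0.05,-0.06,0,0,0,-0.085,-0.03,0.1,-0.06,0,0,0,-0.085,-0.03,0.1,-0.06,0,0,0]
}}

```text
time_s: 6.67
ee_pos: [0.4902, -0.0709, 0.0526]
eef_rot: [3.138, -0.002, 1.64]
force: [-1.0, -2.4, 7.6]
grip_width: 0.0511
```

{"op": "carry_out", "data": {
  "commands": [-0.085,-0.04,0.1,-0.06,0,0,0,-0.085,-0.05,0.2,-0.07,0,0,0,-0.085,-0.05,0.2,-0.07,0,0,0]
}}

```text
time_s: 6.92
ee_pos: [0.4903, -0.0695, 0.0526]
eef_rot: [3.136, -0.0, 1.64]
force: [-0.3, -2.9, 8.9]
grip_width: 0.0511
```

{"op": "carry_out", "data": {
  "commands": [-0.085,-0.04,0.1,-0.06,0,0,0,-0.085,-0.05,0.2,-0.07,0,0,0,-0.085,-0.05,0.2,-0.07,0,0,0]
}}

```text
time_s: 7.17
ee_pos: [0.4904, -0.0685, 0.0525]
eef_rot: [3.134, 0.002, 1.64]
force: [-1.8, -6.5, 8.4]
grip_width: 0.051
```

```bash
python3 - <<'E'
from h import *
o=ctrl.get_obs(); print(o["time_s"],o["ee_pos"],o["eef_rot"],o["force"])
i=viewer.camera_info("wrist"); a,d=viewer.camera("wrist")
np.savez("w4.npz",d=d,**{k:np.array(v) for k,v in i.items()})
R,t=np.array(i["R"]),np.array(i["t"])
def proj(X): c=R@X+t; return np.round([c[0]/c[2]*i["fx"]+i["cx"],c[1]/c[2]*i["fy"]+i["cy"]],1)
p=np.array(o["ee_pos"]); u=np.array([-0.0684,0.9977,0])
print("button0",proj([.4913,-.1048,.0525]),"hole",proj([.4891,-.0743,.0525]), "face",proj([.4863,-.033,.0635]))
print("finger back tip",proj(p+u*.038),"btn finger",proj(p-u*.0255),proj(p-u*.038))
c=cv2.resize(a[170:290,120:380],None,fx=3,fy=3,interpolation=cv2.INTER_CUBIC)
cv2.imwrite("pics/w4.png",c)
E
```

```text
7.1667 [ 0.49044457 -0.06852531  0.05251943] [3.13448400e+00 1.84854521e-03 1.64049229e+00] [-1.76575176 -6.49258231  8.42288355]
button0 [191.3 228.5] hole [241.5 228.4] face [313.  235.2]
finger back tip [313.1 231.2] btn finger [209.  231.1] [188.6 231. ]
```

View pics/w4.png

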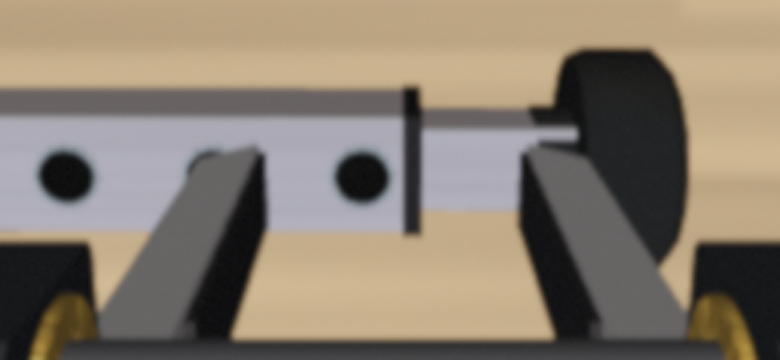

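The leg is starting to move. The foot has gained about 2.4 mm on the tube's mouth (mouth at crop 412, foot edge at 557), and a dark rim of the first hole shows at (205,160). Keep drawing.

{"op": "carry_out", "data": {
  "commands": [-0.085,-0.05,0.1,-0.06,0,0.005,0,-0.085,-0.06,0.2,-0.07,0,0.006,0,-0.085,-0.07,0.25,-0.07,0,0.006,0]
}}

```text
time_s: 7.47
ee_pos: [0.4904, -0.0678, 0.0525]
eef_rot: [3.139, 0.005, 1.641]
force: [-0.8, -16.3, 8.0]
grip_width: 0.0507
```

{"op": "carry_out", "data": {
  "commands": [-0.085,-0.05,0.1,-0.06,0,0.002,0,-0.085,-0.06,0.2,-0.07,0,0.003,0,-0.085,-0.07,0.25,-0.07,0,0.003,0]
}}

```text
time_s: 7.72
ee_pos: [0.4905, -0.0675, 0.0526]
eef_rot: [3.14, 0.008, 1.641]
force: [-0.9, -20.1, 7.0]
grip_width: 0.0503
```

It is stuck at 20 N, so the button isn't fully flush. The fingertips look bevelled, with the back edge higher than the pad side. Back off, and measure the tip shape.

{"op": "carry_out", "data": {
  "commands": [-0.085,0,-0.1,0,0,0,0,-0.085,-0.04,-0.25,0.1,-0.008,0,0,-0.085,-0.05,-0.4,0.3,-0.008,0,0,-0.085,-0.06,-0.5,0.6,-0.008,0,0,-0.085,-0.08,-0.6,0.8,-0.008,0,0]
}}

```text
time_s: 8.13
ee_pos: [0.4896, -0.0734, 0.0607]
eef_rot: [3.141, 0.016, 1.641]
force: [-0.2, 0.5, 0.5]
grip_width: 0.0508
```

```bash
python3 - <<'E'
from h import *
from scipy.spatial.transform import Rotation as Ro
o=ctrl.get_obs(); print(o["time_s"],o["ee_pos"],o["eef_rot"],o["force"],o["moment"])
z=np.load("w1.npz");d=z["d"];i={k:z[k] for k in("fx","fy","cx","cy","R","t")}
p=np.array([0.48666907,-0.07374741,0.20638076]);T=Ro.from_euler("xyz",[3.14028538,8.2e-5,1.64541706]).as_matrix()
g=np.mgrid[205:250,160:360];px=np.c_[g[1].ravel(),g[0].ravel()]
X=(world("wrist",d,px,i)-p)@T*1000
m=(d[px[:,1],px[:,0]]<0.25)&(d[px[:,1],px[:,0]]>0.1)
X=X[m]
for lo in np.arange(-44,46,2.):
  k=(X[:,0]>=lo)&(X[:,0]<lo+2)&(X[:,2]>-30)
  if k.sum()>2: j=np.argmax(X[k][:,2]); print(lo,k.sum(),"tip z",np.round(X[k][j],1),"y range",np.round([X[k][:,1].min(),X[k][:,1].max()],1))
E
```

```text
8.1333 [ 0.48961658 -0.07342804  0.06074734] [3.14086601 0.01628337 1.64124625] [-0.1999531   0.45301339  0.54366035] [ 0.1149866  -0.00321172 -0.00648045]
-40.0 12 tip z [-38.2  -8.7 -10.3] y range [-8.8 -8.1]
-38.0 54 tip z [-36.   -8.2  -6.9] y range [-8.9 -7.9]
-36.0 53 tip z [-34.7  -8.2  -5. ] y range [-9. -8.]
-34.0 55 tip z [-32.6  -8.3  -3.4] y range [-9.  -8.2]
-32.0 61 tip z [-30.5  -8.2  -1.3] y range [-9.  -7.9]
-30.0 87 tip z [-28.3  -7.8  -0.1] y range [-9.1 -6.6]
-28.0 207 tip z [-26.9   3.7  -0.2] y range [-7.5  8.8]
26.0 243 tip z [28.  -7.5  0.7] y range [-8.9  8.8]
28.0 65 tip z [28.3 -8.7 -1. ] y range [-9.  -6.8]
30.0 61 tip z [30.6 -8.3 -1.7] y range [-9.2 -8.1]
32.0 56 tip z [32.4 -8.8 -5. ] y range [-9. -8.]
34.0 55 tip z [34.7 -8.3 -5.6] y range [-9.  -8.1]
36.0 47 tip z [36.9 -8.2 -8.8] y range [-9. -8.]
38.0 5 tip z [ 38.1  -8.2 -14.1] y range [-8.5 -8. ]
```

Confirmed: the tips have only a 2–3 mm flat at the pad side, then a 45° bevel about 10 mm high. So the pad-side edge has to be on the button, with a wider opening (~58 mm). A slight tilt will bring the outer finger lower against the rim. Rise, set this up, and look again.

{"op": "carry_out", "data": {
  "commands": [-0.23,-0.05,-0.1,0.6,0,0,0,-0.23,-0.06,-0.27,1.2,-0.01,0,0,-0.23,-0.06,-0.27,1.4,-0.019,0,0,-0.23,-0.06,-0.27,1.4,-0.019,0,0,-0.23,-0.06,-0.27,1.4,-0.019,0,0]
}}

```text
time_s: 8.55
ee_pos: [0.489, -0.076, 0.0749]
eef_rot: [-3.141, 0.035, 1.642]
force: [0.5, 1.2, -0.0]
grip_width: 0.0579
```

```bash
python3 - <<'E'
from h import *
from scipy.spatial.transform import Rotation as Ro
o=ctrl.get_obs(); print(o["time_s"],o["ee_pos"],o["eef_rot"],o["force"],o["grip_width"])
i=viewer.camera_info("wrist"); a,d=viewer.camera("wrist")
np.savez("w5.npz",d=d,p=o["ee_pos"],e=o["eef_rot"],**{k:np.array(v) for k,v in i.items()})
R,t=np.array(i["R"]),np.array(i["t"])
def proj(X): c=R@X+t; return np.round([c[0]/c[2]*i["fx"]+i["cx"],c[1]/c[2]*i["fy"]+i["cy"]],1)
T=Ro.from_euler("xyz",o["eef_rot"]).as_matrix();p=np.array(o["ee_pos"]);h=o["grip_width"]/2
print("button0",proj([.4913,-.1048,.0585]),"hole",proj([.4891,-.0743,.0525]),"face rim",proj([.4863,-.033,.0635]))
for x in(-h-.0026,-h,h,h+.0125): print(round(x,4),proj(p+T@[x,-.008,0]),"world",np.round(p+T@[x,0,0],4))
cv2.imwrite("pics/w5.png",cv2.resize(a[170:270,150:350],None,fx=4,fy=4,interpolation=cv2.INTER_CUBIC))
E
```

```text
8.55 [ 0.48904524 -0.07598396  0.07489373] [-3.1412416   0.0353978   1.64155213] [ 0.52664603  1.15000824 -0.01648028] 0.057921825308039694
button0 [208.2 222.3] hole [254.4 220. ] face rim [318.6 226.2]
-0.0316 [198.6 218.6] world [ 0.4913 -0.1074  0.076 ]
-0.029 [202.9 218.6] world [ 0.4911 -0.1049  0.0759]
0.029 [298.8 218.6] world [ 0.487  -0.0471  0.0739]
0.0415 [319.5 218.6] world [ 0.4861 -0.0347  0.0734]
```

View pics/w5.png

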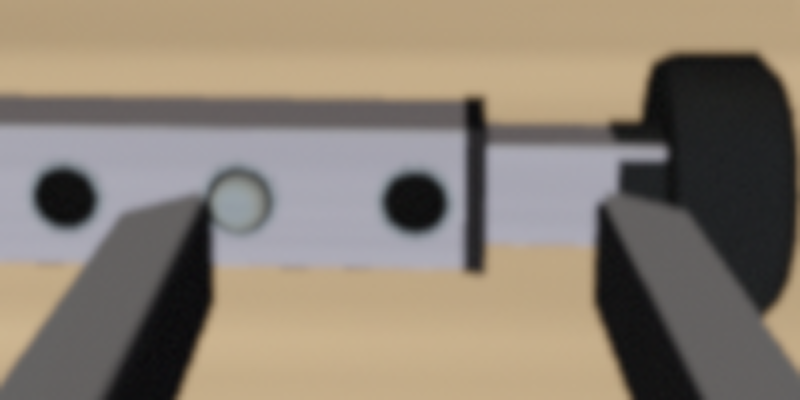

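The button is back home: it is at crop (239,200), midway between the holes at 65 and 415. The finger's flat is about 2 mm inward of it. Descend to partly press, then go outward to the foot.

{"op": "carry_out", "data": {
  "commands": [-0.23,0,0.05,-0.6,0,0,0,-0.23,0,0.05,-1.1,0,0,0,-0.23,0,0.06,-1.5,0,0,0,-0.23,0,0.07,-1.7,0,0,0,-0.23,0,0.08,-1.8,0,0,0,-0.23,0,0.08,-1.85,0,0,0]
}}

```text
time_s: 9.1
ee_pos: [0.4888, -0.0752, 0.056]
eef_rot: [-3.14, 0.035, 1.642]
force: [-1.1, -1.1, 3.5]
grip_width: 0.0576
```

{"op": "carry_out", "data": {
  "commands": [-0.23,0,0.06,-0.05,0,0,0,-0.23,0,0.1,-0.1,0,0,0,-0.23,-0.01,0.14,-0.15,0,0,0,-0.23,-0.01,0.16,-0.2,0,0,0]
}}

```text
time_s: 9.43
ee_pos: [0.489, -0.0738, 0.0543]
eef_rot: [-3.141, 0.036, 1.642]
force: [-1.1, -2.8, 3.8]
grip_width: 0.0581
```

{"op": "carry_out", "data": {
  "commands": [-0.23,-0.02,0.02,-0.06,0,0,0,-0.23,-0.02,0.03,-0.12,0,0,0,-0.23,-0.02,0.03,-0.18,0,0,0,-0.23,-0.02,0.03,-0.23,0,0,0]
}}

```text
time_s: 9.77
ee_pos: [0.4889, -0.0734, 0.052]
eef_rot: [-3.141, 0.036, 1.642]
force: [0.8, -0.6, 3.8]
grip_width: 0.0579
```

{"op": "carry_out", "data": {
  "commands": [-0.23,-0.02,0.02,-0.04,0,0,0,-0.23,-0.02,0.03,-0.08,0,0,0,-0.23,-0.02,0.03,-0.1,0,0,0]
}}

```text
time_s: 10.02
ee_pos: [0.4889, -0.0732, 0.0513]
eef_rot: [3.141, 0.036, 1.642]
force: [-1.9, -1.2, 10.4]
grip_width: 0.0579
```

It's flush at the expected height (flat ≈0.0523, 10 N). Now draw.

{"op": "carry_out", "data": {
  "commands": [-0.23,-0.02,0.06,-0.05,0,0,0,-0.23,-0.03,0.12,-0.06,0,0,0,-0.23,-0.03,0.16,-0.06,0,0,0]
}}

```text
time_s: 10.27
ee_pos: [0.489, -0.0721, 0.0513]
eef_rot: [3.14, 0.037, 1.642]
force: [-2.4, -7.0, 10.9]
grip_width: 0.0578
```

{"op": "carry_out", "data": {
  "commands": [-0.23,-0.02,0.06,-0.05,0,0,0,-0.23,-0.03,0.12,-0.06,0,0,0,-0.23,-0.03,0.16,-0.06,0,0,0]
}}

```text
time_s: 10.52
ee_pos: [0.4891, -0.0712, 0.0512]
eef_rot: [3.139, 0.039, 1.642]
force: [-1.2, -7.8, 9.0]
grip_width: 0.058
```

{"op": "carry_out", "data": {
  "commands": [-0.23,-0.03,0.08,-0.05,0.002,0.002,0,-0.23,-0.04,0.14,-0.06,0.003,0.002,0,-0.23,-0.04,0.2,-0.06,0.003,0.002,0]
}}

```text
time_s: 10.77
ee_pos: [0.4891, -0.0703, 0.0512]
eef_rot: [3.14, 0.037, 1.642]
force: [-2.7, -11.5, 8.6]
grip_width: 0.0577
```

{"op": "carry_out", "data": {
  "commands": [-0.23,-0.03,0.08,-0.05,0.002,0.002,0,-0.23,-0.04,0.14,-0.06,0.003,0.002,0,-0.23,-0.04,0.2,-0.06,0.003,0.002,0]
}}

```text
time_s: 11.02
ee_pos: [0.4891, -0.0697, 0.0512]
eef_rot: [3.141, 0.037, 1.643]
force: [-1.9, -15.6, 9.1]
grip_width: 0.0581
```

```bash
python3 - <<'E'
from h import *
from scipy.spatial.transform import Rotation as Ro
o=ctrl.get_obs(); print(o["time_s"],o["ee_pos"],o["force"],o["moment"])
i=viewer.camera_info("wrist"); a,d=viewer.camera("wrist")
R,t=np.array(i["R"]),np.array(i["t"])
def proj(X): c=R@X+t; return np.round([c[0]/c[2]*i["fx"]+i["cx"],c[1]/c[2]*i["fy"]+i["cy"]],1)
for n,X in(("button0",[.4913,-.104,.0523]),("b+5",[.491,-.099,.0523]),("mouth",[.4884,-.062,.0523]),("hole",[.489,-.074,.0523])): 
  q=proj(X); print(n,q,(q-[150,170])*4)
cv2.imwrite("pics/w6.png",cv2.resize(a[170:270,150:350],None,fx=4,fy=4,interpolation=cv2.INTER_CUBIC))
E
```

```text
11.0167 [ 0.4890961  -0.06966274  0.0512357 ] [ -1.8500393  -15.58196969   9.08741013] [-3.27044956  0.40882835  0.06567043]
button0 [194.5 230.6] [178.  242.4]
b+5 [202.7 230.8] [210.8 243.2]
mouth [263.5 231.7] [454.  246.8]
hole [243.7 231. ] [374.8 244. ]
```

View pics/w6.png

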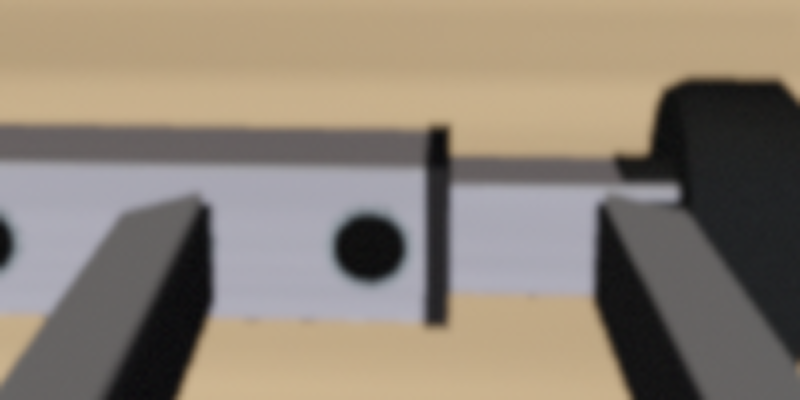

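The mouth is at crop 448 and the foot's face at about 660. Compared with w5, the leg is out roughly 3.5 mm with the flat over the button, so it is progressing under the edge. Pull slightly more, and lighten the press a little.

{"op": "carry_out", "data": {
  "commands": [-0.23,-0.03,0.1,-0.045,0.002,0,0,-0.23,-0.03,0.2,-0.045,0.002,0,0,-0.23,-0.03,0.22,-0.045,0.002,0,0]
}}

```text
time_s: 11.32
ee_pos: [0.4891, -0.0684, 0.0513]
eef_rot: [3.14, 0.037, 1.643]
force: [-1.8, -8.5, 9.0]
grip_width: 0.0582
```

It gave way. Continue drawing.

{"op": "carry_out", "data": {
  "commands": [-0.23,-0.03,0.1,-0.04,0.002,0,0,-0.23,-0.04,0.2,-0.04,0.002,0,0,-0.23,-0.05,0.3,-0.04,0.002,0,0,-0.23,-0.05,0.36,-0.04,0.002,0,0]
}}

```text
time_s: 11.65
ee_pos: [0.489, -0.0658, 0.0514]
eef_rot: [3.139, 0.037, 1.643]
force: [-1.4, -9.3, 7.2]
grip_width: 0.058
```

{"op": "carry_out", "data": {
  "commands": [-0.23,-0.03,0.1,-0.03,0.002,0,0,-0.23,-0.04,0.2,-0.03,0.002,0,0,-0.23,-0.05,0.3,-0.03,0.002,0,0,-0.23,-0.05,0.36,-0.03,0.002,0,0]
}}

```text
time_s: 11.98
ee_pos: [0.4889, -0.063, 0.0514]
eef_rot: [3.138, 0.037, 1.643]
force: [-1.8, -8.3, 6.0]
grip_width: 0.0578
```

{"op": "carry_out", "data": {
  "commands": [-0.23,-0.04,0.1,0.03,0.002,0,0,-0.23,-0.04,0.2,0.06,0.002,0,0,-0.23,-0.05,0.3,0.08,0.002,0,0,-0.23,-0.06,0.4,0.08,0.002,0,0,-0.23,-0.06,0.45,0.08,0.002,0,0]
}}

```text
time_s: 12.4
ee_pos: [0.488, -0.0584, 0.0519]
eef_rot: [3.138, 0.034, 1.643]
force: [1.9, -2.4, -2.8]
grip_width: 0.0575
```

```bash
python3 - <<'E'
from h import *
o=ctrl.get_obs(); print(o["time_s"],o["ee_pos"],o["eef_rot"],o["force"])
a,d=viewer.camera("wrist")
cv2.imwrite("pics/w7.png",cv2.resize(a[170:270,150:350],None,fx=4,fy=4,interpolation=cv2.INTER_CUBIC))
E
```

```text
12.4 [ 0.48804148 -0.05837388  0.05192945] [3.13805296 0.03447646 1.64311531] [ 1.91726031 -2.42821656 -2.76723141]
```

View pics/w7.png

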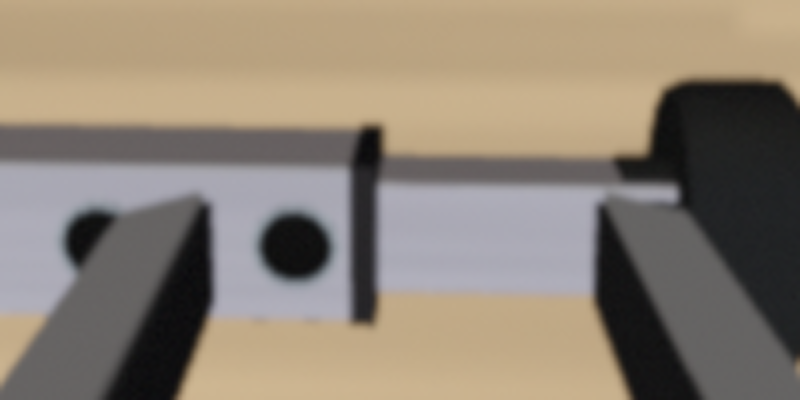

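Step 1's state is reached. The button is hidden, the home hole at crop (98,240) is empty, the next hole at (295,245) is still ahead, and the leg is out about 15 mm. Now I'll lift out and nearly shut the gripper, so nothing covers the button at the next hole, then push the foot with the finger's back alone.

{"op": "carry_out", "data": {
  "commands": [-0.23,0,-0.1,0.3,0,0,0,-0.23,0,-0.12,1.2,0,0,0,0.2,0,0,2.2,0.015,0,0,0.9,-0.08,1,2.5,0.034,0.003,0,0.9,-0.16,2.39,2.5,0.034,0.003,0,0.9,-0.16,2.39,2.5,0.034,0.003,0,0.9,-0.16,2.39,2.5,0.034,0.003,0,0.9,-0.16,2.39,2.5,0.034,0.003,0]
}}

```text
time_s: 13.12
ee_pos: [0.4864, -0.0343, 0.077]
eef_rot: [3.139, -0.0, 1.644]
force: [0.3, -0.2, 0.1]
grip_width: 0.0211
```

```bash
python3 - <<'E'
from h import *
o=ctrl.get_obs(); print(o["time_s"],o["ee_pos"],o["eef_rot"],o["force"],o["grip_width"])
a,d=viewer.camera("wrist")
cv2.imwrite("pics/w8.png",cv2.resize(a[150:270,100:350],None,fx=3,fy=3,interpolation=cv2.INTER_CUBIC))
E
```

```text
13.1167 [ 0.4864066  -0.03430873  0.07702154] [ 3.13872323e+00 -4.13667827e-05  1.64356517e+00] [ 0.33501389 -0.24569787  0.07574236] 0.021089937736506588
```

View pics/w8.png

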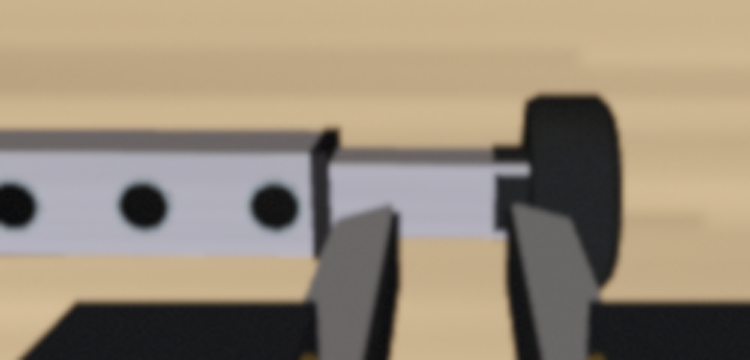

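The fingers are still closing; all the holes are empty and the button is hidden. Finish closing, then go down inboard of the foot.

{"op": "carry_out", "data": {
  "commands": [0.9,0,-0.05,0,0,0,0,0.9,0,-0.05,0,0,0,0,0.9,0,-0.05,0,0,0,0,0.9,0,-0.05,-0.6,0,0,0,0.9,0,-0.05,-1.2,0,0,0,0.9,0,-0.05,-1.7,0,0,0,0.9,0,-0.05,-2.0,0,0,0,0.9,0,-0.05,-2.2,0,0,0,0.9,0,-0.05,-2.35,0,0,0]
}}

```text
time_s: 13.92
ee_pos: [0.4863, -0.035, 0.053]
eef_rot: [3.139, -0.0, 1.643]
force: [0.4, -0.7, 0.3]
grip_width: 0.0047
```

{"op": "carry_out", "data": {
  "commands": [0.9,0,0.0,-0.08,0,0,0,0.9,0,0.0,-0.16,0,0,0,0.9,-0.01,0.1,-0.24,0,0,0,0.9,-0.02,0.2,-0.24,0,0,0]
}}

```text
time_s: 14.25
ee_pos: [0.4861, -0.0329, 0.0506]
eef_rot: [3.139, -0.0, 1.643]
force: [-0.7, -0.2, -0.8]
grip_width: 0.0047
```

{"op": "carry_out", "data": {
  "commands": [0.9,-0.02,0.15,0,0,0,0,0.9,-0.03,0.3,0,0,0,0,0.9,-0.04,0.45,0,0,0,0,0.9,-0.05,0.6,0,0,0,0,0.9,-0.06,0.75,0,0,0,0,0.9,-0.07,0.9,0,0,0,0,0.9,-0.07,1.0,0,0,0]
}}

```text
schema error: expected a multiple of 7 numbers
```

{"op": "carry_out", "data": {
  "commands": [0.9,-0.01,0.1,0,0,0,0,0.9,-0.02,0.2,0,0,0,0]
}}

```text
time_s: 14.42
ee_pos: [0.486, -0.0309, 0.0507]
eef_rot: [3.139, 0.0, 1.643]
force: [0.2, -3.3, -0.3]
grip_width: 0.0047
```

{"op": "carry_out", "data": {
  "commands": [0.9,-0.01,0.06,0,0,0,0,0.9,-0.01,0.12,0,0,0,0]
}}

```text
time_s: 14.58
ee_pos: [0.4859, -0.0299, 0.0508]
eef_rot: [3.139, 0.001, 1.643]
force: [0.1, -3.6, -1.2]
grip_width: 0.005
```

{"op": "carry_out", "data": {
  "commands": [0.9,-0.01,0.06,0,0,0,0,0.9,-0.01,0.12,0,0,0,0]
}}

```text
time_s: 14.75
ee_pos: [0.4858, -0.0288, 0.0508]
eef_rot: [3.139, 0.001, 1.643]
force: [0.6, -3.8, -0.0]
grip_width: 0.0043
```

The first call was refused because of a wrong number count. The later ones made contact with the foot and are sliding it at 3–4 N. Continue.

{"op": "carry_out", "data": {
  "commands": [0.9,-0.01,0.15,0,0,0,0,0.9,-0.02,0.3,0,0,0,0,0.9,-0.03,0.45,0,0,0,0,0.9,-0.04,0.6,0,0,0,0,0.9,-0.05,0.75,0,0,0,0]
}}

```text
time_s: 15.17
ee_pos: [0.4853, -0.0209, 0.0508]
eef_rot: [3.139, 0.001, 1.643]
force: [-0.5, -1.4, 0.1]
grip_width: 0.005
```

{"op": "carry_out", "data": {
  "commands": [0.9,-0.01,0.08,0,0,0,0,0.9,-0.01,0.15,0,0,0,0]
}}

```text
time_s: 15.33
ee_pos: [0.4851, -0.0189, 0.0508]
eef_rot: [3.139, 0.0, 1.643]
force: [-0.5, -0.1, 0.4]
grip_width: 0.0048
```

{"op": "carry_out", "data": {
  "commands": [0.9,0,0.06,0,0,0,0,0.9,-0.01,0.12,0,0,0,0]
}}

```text
time_s: 15.5
ee_pos: [0.4851, -0.0176, 0.0508]
eef_rot: [3.139, 0.0, 1.644]
force: [0.1, -1.1, 0.0]
grip_width: 0.0041
```

The force has dropped. I'll check numerically whether the next hole is still dark, and where the foot is.

```bash
cat > chk.py <<'E'
from h import *
o=ctrl.get_obs(); print(o["time_s"],o["ee_pos"],o["force"])
i=viewer.camera_info("wrist"); a,d=viewer.camera("wrist"); g=cv2.cvtColor(a,cv2.COLOR_BGR2GRAY)
R,t=np.array(i["R"]),np.array(i["t"])
def proj(X): c=R@X+t; return c[0]/c[2]*i["fx"]+i["cx"],c[1]/c[2]*i["fy"]+i["cy"]
u=np.array([-0.0684,0.9977,0]);b=np.array([.4913,-.104,.0523])
W=lambda s,z=0:tuple(int(round(v)) for v in proj(b+u*s+[0,0,z]))
# brightness profile along leg top (mean over +-2 rows)
print([ (s,int(g[W(s/1e3)[1]-2:W(s/1e3)[1]+3,W(s/1e3)[0]].mean())) for s in range(-40,46,2)])
# foot disc: brightness along a line 10 mm to the robot side, at rim-ish height
v=np.array([-.9977,-.0684,0])*.016
print([ (s,int(g[tuple(int(round(q)) for q in proj(b+u*s/1e3+v+[0,0,0.0]))[::-1]])) for s in range(60,130,2)])
cv2.imwrite("pics/chk_%d.png"%(o["time_s"]*100),cv2.resize(a[150:270,50:350],None,fx=2.6,fy=2.6,interpolation=cv2.INTER_CUBIC))
E
python3 chk.py
```

```text
15.5 [ 0.48506347 -0.01761621  0.05083571] [ 0.09662536 -1.12681393  0.01784388]
[(-40, 178), (-38, 170), (-36, 55), (-34, 10), (-32, 11), (-30, 10), (-28, 11), (-26, 98), (-24, 171), (-22, 177), (-20, 177), (-18, 177), (-16, 177), (-14, 177), (-12, 177), (-10, 177), (-8, 160), (-6, 35), (-4, 12), (-2, 12), (0, 13), (2, 13), (4, 67), (6, 172), (8, 176), (10, 176), (12, 176), (14, 176), (16, 176), (18, 177), (20, 176), (22, 171), (24, 151), (26, 164), (28, 164), (30, 157), (32, 108), (34, 92), (36, 167), (38, 46), (40, 39), (42, 114), (44, 176)]
[(60, 171), (62, 171), (64, 172), (66, 171), (68, 171), (70, 172), (72, 172), (74, 172), (76, 172), (78, 171), (80, 171), (82, 171), (84, 172), (86, 173), (88, 172), (90, 173), (92, 168), (94, 157), (96, 157), (98, 148), (100, 22), (102, 34), (104, 35), (106, 36), (108, 35), (110, 37), (112, 35), (114, 34), (116, 33), (118, 33), (120, 34), (122, 173), (124, 175), (126, 174), (128, 175)]
```

The next hole now reads bright (the dome) while the other holes stay dark, so the button has popped out. Back off and lift clear.

{"op": "carry_out", "data": {
  "commands": [0.9,0.02,-0.2,0,0,0,0,0.9,0.04,-0.5,0,0,0,0,0.9,0.04,-0.5,1.0,0,0,0,0.9,0.04,-0.5,4,0,0,0,0.9,0.04,-0.5,7,0,0,0,0.9,0.04,-0.5,10,0,0,0,0.9,0.04,-0.5,10,0,0,0,0.9,0.04,-0.5,10,0,0,0,0.9,0.04,-0.5,10,0,0,0]
}}

```text
time_s: 16.3
ee_pos: [0.4852, -0.0226, 0.1506]
eef_rot: [3.139, 0.0, 1.643]
force: [-0.1, -0.3, 0.2]
grip_width: 0.0047
```

```bash
python3 - <<'E'
from h import *
o=ctrl.get_obs(); print(o["time_s"],o["ee_pos"],o["force"],o["grip_width"])
i=viewer.camera_info("wrist"); a,d=viewer.camera("wrist"); g=cv2.cvtColor(a,cv2.COLOR_BGR2GRAY)
R,t=np.array(i["R"]),np.array(i["t"])
u=np.array([-0.0684,0.9977,0]);b=np.array([.4913,-.104,.0523])
def px(s,z=0): c=R@(b+u*s/1e3+[0,0,z])+t; return int(round(c[0]/c[2]*i["fx"]+i["cx"])),int(round(c[1]/c[2]*i["fy"]+i["cy"]))
print(px(0),px(30),px(102,.011))
c=cv2.resize(a[100:290],None,fx=1.5,fy=1.5,interpolation=cv2.INTER_CUBIC)
x,y=px(30); e=cv2.resize(a[y-20:y+20,x-50:x+55],(768,292),interpolation=cv2.INTER_CUBIC)
cv2.imwrite("pics/fin.png",np.vstack([c,e]))
top,_=viewer.camera("top"); old=cv2.imread("pics/top.png")
df=cv2.absdiff(top,old).max(2)>40
n,l,s,_=cv2.connectedComponentsWithStats(df.astype(np.uint8)); print([r.tolist() for r in s[1:] if r[4]>8])
E
```

```text
16.3 [ 0.48515422 -0.02262268  0.15064665] [-0.05821005 -0.25471257  0.17273431] 0.004711938777928334
(162, 194) (194, 194) (274, 197)
[[238, 153, 119, 231, 19141], [0, 321, 64, 38, 1224], [271, 376, 33, 8, 108]]
```

View pics/fin.png

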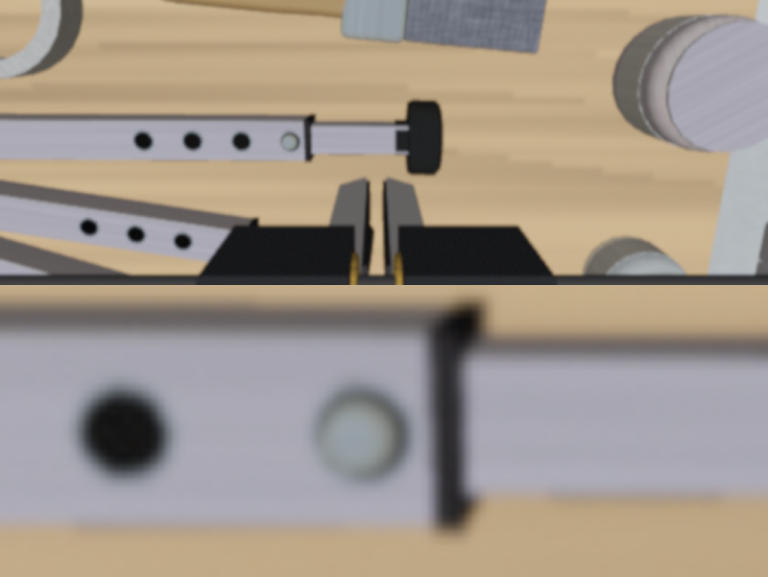

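The button stands out of the last hole, at (289,141) in the upper half of the view. The other three holes are empty, the foot is further out, and the gripper is clear. Handing in.

```bash
python3 -c "
from station import ticket; print(ticket.hand_in())"
```

```text
the job is handed in; nothing more can be done
None
```

The leg is set: its button is out through the next hole, and I handed the job in at about 16 s of the 40 s allowed. `hand_in` reports no verdict, so this rests on my own checks.

- **How it went:** The first draw attempt stalled at about 20 N, under the 25 N limit. The fingertips are bevelled and the button wasn't fully flush. I backed off, measured the tips and re-gripped with the pad edge on the button. It then ducked under at about 15 N of pull. At roughly 15 mm drawn I lifted out, nearly shut the gripper and pushed the foot out with a finger's back at 3–4 N. One move call was refused for a wrong number count; it moved nothing.
- **Button and leg:** The last close view shows the button's dome standing in the last hole and the other holes empty. The leg position of 30 mm comes from the images, as the joint values can't be read.
- **Force:** The highest wrist force I read was about 21 N. It was only sampled at the end of each call, so brief peaks could have been higher.
- **Hands off:** The gripper is about 10 cm above the leg, with wrist force near zero.
- **Bystanders:** The top-view comparison shows change only where the arm blocks the view, was before, or is mounted. That blocked area includes part of the brush, the far end of the legs and the sanding block. I never felt contact with any bystander.

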